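Press the repaired notebook

ROBOT

A 6-joint arm with a two-finger parallel gripper is mounted at the origin on the work surface. World frame = base frame: x ahead of the robot, y to its left, z up, the work surface at z = 0. Lengths are in m, angles in rad, forces in N, time in s.
With the tool pointing down it reaches from about 0.25 to 0.725 m from the base axis. Payload 4 kg.
Tool frame: the origin (TCP) lies between the finger pads; the fingertips stand 8 mm ahead of it and the grasp point (between the pads) lies 11 mm behind it; z points along the fingers, y is the line along which they close (so a half turn about z gives the same grasp; the last joint's range is limited). The gripper opens to 85 mm and grips with 20 to 120 N. Pads are 22 mm wide; open, the fingers measure 114 mm over their backs; the gripper's body (76 mm by 85 mm) begins 54 mm behind the grasp point. The pads swing forward as they close: fully open they stand 13 mm farther back than shut.
Start: joints at [1.276, 0.241, 0.005, 1.335, 0, 1.571], TCP at [0.145, 0.478, 0.239] pointing down, gripper open.
Joint ranges: [-2.72, 2.72], [-1.05, 1.87], [-1.09, 1.28], [-1.99, 2.15], [-1.42, 1.44], [-3.14, 3.14]. Speed limits (rad/s): [2.79, 2.79, 3.14, 3.14, 3.14, 3.14].

INTERFACE

Orientations are given as a unit quaternion [x, y, z, w].
In Python, from workcell import status, viewer, bot gives the robot as it stands.
- The arm moves only by the tool servo_tool, never from a script. Its argument "commands" is a list of rows, each a list of 5 numbers: the finger opening in mm, from 0 to 85.4, then the shift along the tool's x, y, z in mm, then the turn about the tool's z in rad. A call has 1 to 20 rows; each row shifts and turns the commanded pose from where the row before left it, along the tool's axes as they then stand; what a row does not reach is not made up. A row lasts 1/8 s, in which the tool goes at most 62.5 mm and 10.7 degrees, less where a joint would pass 70% of its speed; a pose out of reach is approached as far as the arm can. A call is refused whole if a number of a shift passes 62.5 or a number of a turn 0.188, either way. A call with a gripper value outside its range is refused whole. The fingers move at their own pace and stop on an object; the grip force is fixed at half the most. Time passes only in rows, so rows that do not move let the fingers close. It gives the time, the measured TCP pose, the force, the opening and the grip force at its end, in the units of the state.
- status.get_obs(): the state, without advancing time (a new reading comes with each control period).
- viewer.camera(name): name is "scene" or "top"; returns (picture, depth): 420x560x3 uint8, red, green, blue; 420x560 float32, m along the optical axis (not along the pixel's ray), 0 where there is no reading.
- viewer.get_calibration(name): a dict with "camera_matrix" (3x3 intrinsics, pixels), "distortion" ([k1, k2, p1, p2, k3] as OpenCV has them; the pictures are not rectified), "R" (3x3) and "t" (3): a world point X has camera coordinates R X + t. Camera axes: x right, y down, z forward; pixel columns grow to the right and rows downward; lengths in m; the calibration is good to about 2 mm. A picture is of the moment at which its call begins. get_calibration takes no time and is no camera call.
- bot.job_done(): hands the job in; it is judged then, once.
Trained networks look in the newest picture that a camera, given by its name, has taken for a name from the list of things; names that differ only in an ending like _2 or _b are one class to them, and where a whole thing is asked for, a point or a joint stands for the part that bears it (a point fixed in the world has none). Each returns a list of dicts, best first, with "p" (0 to 1); they miss things now and then, are a little off and sometimes report something else, mostly with a low value. They report only what shows in the picture. A call takes as long as a camera call. They do not tell look-alikes from the thing itself.
- viewer.masks_of(camera, label): "mask" (420x560 bool, what is visible of it) and "pixel" ([row, column] in pixels, amid what is visible of it).
- viewer.spot_point(camera, label): "pixel" ([row, column] in pixels: a listed point, or the origin of a listed thing).
The state is a dict: "clock": time; "joint_pos": joint angles; "joint_vel": joint speeds; "tau": joint torques, N m; "eef_pos": TCP position; "tool_rot": TCP orientation; "ft_force": force on the tool from outside, world axes, zero at the start; "ft_torque": the same for the moment, N m; "grip_width": finger opening in m; "grasp_force": force on a finger pad.
Only numpy, scipy, OpenCV 4.12 (cv2) and the standard library are available. Lean on these libraries where they do the work, as an engineer would, in place of code of your own. Each camera call takes 0.05 s, during which the arm holds its last target. There are 200 camera calls.

TASK

Push the blue notebook gently along the bed of the notebook press until it is fully home against the stop block. Then take the red grip and crank clockwise, in one go without letting go, until the pad touches the notebook's cover, and from that first touch a quarter turn more and no further; then let go and leave everything else on the desk where it is.

Things in the scene. Friction and masses are not known exactly. Their poses are not given: they have to be found in the camera images.
- press: green and grey screw press fixed to the desk; origin on the desk under the screw axis, z up; the notebook goes in along its +y. Grey bed 160 mm in x, y -200 to +110 mm, top 25 mm above the desk; on it two guide rails along y, 8 mm high, inner faces at x = -65 and +65 mm. Stop block and column stand at the inner end
- stop (a point): middle of the face of the stop block (y = +55 mm in the press), 37 mm above the desk; axes as the press
- crank_axis (a point): point on the crank's vertical turning axis, at the height of the middle of the grip (252 mm above the desk)
- crank (a joint): crank angle in rad, growing clockwise seen from above; this lowers the ram 4 mm per rad (25 mm a turn). At 0 the arm points along the press's +x; it starts between 0 and 2.5. The crank keeps its height and stays where it is left. Turning it freely takes about 8 N at the grip while it moves (less remains when the hand pauses), the same at every angle
- grip: red free-spinning upright grip at the end of the crank arm, a cylinder 24 mm in diameter and 52 mm tall, origin at its middle, 60 mm from the crank axis, 253 mm above the desk; its own yaw means nothing. The top of the steel crank arm is 29 mm below its middle, nothing stands above it
- ram: steel ram under the head, moved by the crank; origin at the centre of its lower face, 135 mm above the desk at crank 0. It carries a flat aluminium pad, 78 by 80 mm, on an adjustable stem: how far the pad's underside hangs below the ram is set anew each time, 34 to 56 mm, and is not measured
- notebook: blue hardcover notebook lying on the press bed between the rails, 122 mm (x) by 190 mm (y) by 24 mm thick, 0.35 kg, origin at the centre of its underside, y towards the stop block; it starts 45 to 75 mm short of the stop
- inner_end (a point): middle of the notebook's end face that faces the stop block, 12 mm above its underside
- outer_end (a point): middle of the notebook's opposite end face, to push on, 12 mm above its underside
- glue: white glue bottle, 48 mm in diameter, 130 mm tall, origin at its foot; bystander
- glue_brush: brush lying on the desk; bystander
- mug: white mug, 80 mm in diameter, 95 mm tall, origin at its foot; bystander
- pen_cup: black pen cup with pencils, 76 mm in diameter, pencils up to 155 mm, origin at its foot; bystander
- spare_notebook: green notebook 110 by 170 by 20 mm lying on the desk, origin at the centre of its underside; bystander
- mouse: black computer mouse, 105 by 60 by 30 mm, origin at the centre of its underside; bystander
- head_top (a point): on the screw axis, on top of the green overhanging head, 205 mm above the desk; axes as the press. The head is 64 mm wide in x, y -35 to +105 mm, z 165 to 205 mm; the crank is on top of it
- ram_foot (a point): same point as the ram's origin. The pad is sprung: when it touches the notebook the load jumps to 30 N, then rises 8 N per mm (32 N per rad of crank). The force needed at the grip jumps by 2 N at the touch, then grows about 2 N per rad. A quarter turn after the touch gives about 80 N; over 120 N spoils the notebook
There are look-alikes about, which are no part of the job. Several things have the shape of the notebook; the one meant has the colours described above.

How it is judged:
By the outcome, as a careful person would: the job done as asked, in the order asked, and still so for the second after the job is handed in, with the robot touching nothing.
It also fails if it takes over 72 s, if anything falls off the work surface, if the arm or the gripper's body presses on something with over 40 N, if the wrist force passes 120 N, or if a joint passes its speed limit or range.

## Working session

There is one attempt and no reset: what is moved stays moved. The work goes in short steps, Python scripts to look and compute and a tool call to move; the robot and the scene stay as the last step left them, time stands still between calls to the robot, and variables do not carry over. Pictures are saved under pics/ and viewed, at most 10 in all, crops included, and the job is handed in when it is done.

Besides the shell and the picture viewer there is one more tool, called after ">>>" as name(argument=value, ...) on one line, values as JSON. servo_tool: Moves the arm, as the interface text tells. Its arguments: {"type":"object","properties":{"commands":{"type":"array"}},"required":["commands"]}

```bash
mkdir -p pics; cat > h.py <<'E'
import numpy as np, cv2
from workcell import status, viewer, bot
def px2w(cam,pix,depth=None,z=None):
    c=viewer.get_calibration(cam);K=np.array(c["camera_matrix"]);D=np.array(c["distortion"]);R=np.array(c["R"]);t=np.array(c["t"])
    u=cv2.undistortPoints(np.array([[[pix[1],pix[0]]]],float),K,D)[0,0]
    r=np.array([u[0],u[1],1.]);o=-R.T@t;d=R.T@r
    s=depth if z is None else (z-o[2])/d[2]
    return o+s*d
E
python3 - <<'E'
from h import *
for c in ("scene","top"):
    im,d=viewer.camera(c); cv2.imwrite(f"pics/{c}0.png",im[:,:,::-1]); np.save(f"{c}0.npy",d)
    for l in ("notebook","grip","crank_axis","stop","outer_end","inner_end","head_top","press"):
        for r in viewer.spot_point(c,l)[:4]:
            p=r["pixel"]; z={"notebook":.025,"grip":.253,"crank_axis":.252,"stop":.037,"outer_end":.037,"inner_end":.037,"head_top":.205,"press":0}[l]
            print(c,l,round(r["p"],2),np.round(p),px2w(c,p,z=z).round(3))
s=status.get_obs();print(s["clock"],s["eef_pos"],s["tool_rot"])
E
```

```text
scene notebook 0.92 [185. 398.] [0.211 0.395 0.025]
scene notebook 0.75 [201. 307.] [0.332 0.097 0.025]
scene notebook 0.59 [259. 269.] [0.562 0.011 0.025]
scene notebook 0.18 [229. 298.] [0.441 0.084 0.025]
scene grip 0.63 [240. 282.] [0.61  0.058 0.253]
scene crank_axis 0.97 [227. 300.] [0.564 0.099 0.252]
scene stop 0.74 [267. 318.] [0.568 0.163 0.037]
scene stop 0.25 [238. 303.] [0.476 0.104 0.037]
scene outer_end 0.91 [182. 424.] [0.194 0.481 0.037]
scene outer_end 0.89 [251. 238.] [ 0.558 -0.084  0.037]
scene outer_end 0.67 [183. 306.] [0.268 0.083 0.037]
scene inner_end 0.96 [231. 308.] [0.45  0.116 0.037]
scene inner_end 0.92 [192. 375.] [0.263 0.316 0.037]
scene inner_end 0.57 [266. 304.] [0.572 0.121 0.037]
scene head_top 0.97 [237. 302.] [0.565 0.107 0.205]
scene press 0.69 [265. 296.] [0.556 0.096 0.   ]
top notebook 0.98 [296. 156.] [0.209 0.396 0.025]
top notebook 0.68 [187. 282.] [0.55  0.003 0.025]
top notebook 0.63 [259. 255.] [0.324 0.09  0.025]
top grip 0.66 [152. 265.] [0.605 0.053 0.253]
top crank_axis 0.61 [167. 250.] [0.564 0.094 0.252]
top stop 0.89 [183. 235.] [0.562 0.153 0.037]
top outer_end 0.78 [183. 311.] [ 0.562 -0.086  0.037]
top outer_end 0.69 [288. 261.] [0.236 0.071 0.037]
top outer_end 0.66 [302. 120.] [0.193 0.502 0.037]
top outer_end 0.39 [170. 410.] [ 0.605 -0.407  0.037]
top inner_end 0.9 [228. 247.] [0.42  0.114 0.037]
top inner_end 0.63 [287. 186.] [0.238 0.298 0.037]
top inner_end 0.59 [182. 251.] [0.565 0.103 0.037]
top head_top 0.82 [168. 248.] [0.57  0.102 0.205]
top press 0.95 [182. 252.] [0.573 0.102 0.   ]
top press 0.62 [182. 249.] [0.572 0.11  0.   ]
top press 0.61 [167. 411.] [ 0.622 -0.423  0.   ]
0.9 [0.14527543 0.47847221 0.23935075] [1.46826329e-01 9.89162284e-01 7.24833973e-05 1.84723813e-05]
```

View pics/scene0.png

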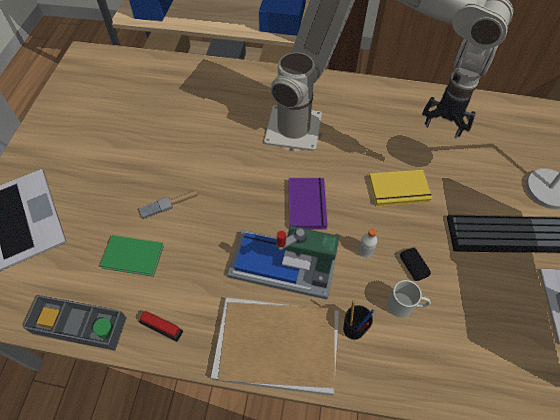

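View pics/top0.png

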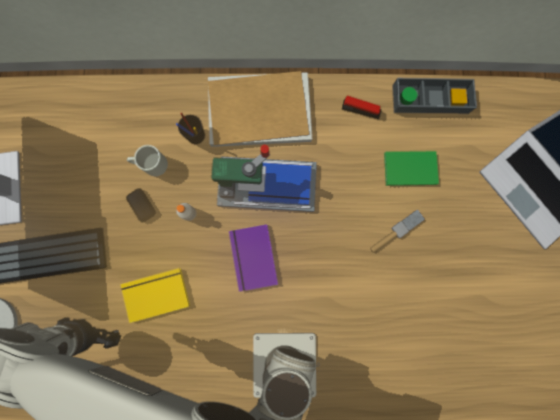

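The wanted blue notebook is at about (270,258) in scene and (285,185) in top. Look-alikes are purple (307,203)/(255,258), yellow (400,187)/(155,296) and green (132,256)/(412,168). The red grip is at (282,240)/(265,152), and the red marker at (160,325)/(362,107) could be mistaken for it. By colour I choose blue in the press bed and the grip on the crank.

```bash
cat > cl.py <<'E'
from h import *
def cloud(c,d):
    k=viewer.get_calibration(c);K=np.array(k["camera_matrix"]);D=np.array(k["distortion"]);R=np.array(k["R"]);t=np.array(k["t"])
    g=np.stack(np.meshgrid(np.arange(560.),np.arange(420.)),-1).reshape(-1,1,2)
    u=cv2.undistortPoints(g,K,D)[:,0]; X=np.c_[u,np.ones(len(u))]*d.reshape(-1,1)
    return ((X-t)@R).reshape(420,560,3)
E
python3 - <<'E'
from cl import *
for c,box in (("scene",(205,310,215,355)),("top",(135,225,205,330))):
    im=cv2.imread(f"pics/{c}0.png");d=np.load(f"{c}0.npy");P=cloud(c,d)
    hsv=cv2.cvtColor(im,cv2.COLOR_BGR2HSV);m=np.zeros(d.shape,bool);a,b,e,f=box;m[a:b,e:f]=1;m&=d>0
    bl=m&(hsv[...,0]>105)&(hsv[...,0]<130)&(hsv[...,1]>130)
    q=P[bl];top=q[(abs(q[:,2]-.049)<.006)]
    print(c,"blue",len(q),"z",np.percentile(q[:,2],[5,50,95]).round(3),"rect",cv2.minAreaRect(top[:,:2].astype(np.float32)*1000))
    rd=m&((hsv[...,0]<8)|(hsv[...,0]>172))&(hsv[...,1]>140)
    q=P[rd];q=q[q[:,2]>.2]; print("red",len(q),q.mean(0).round(4),q[q[:,2]>.272].mean(0).round(4),q[:,2].max())
    bed=m&(abs(P[...,2]-.026)<.012)
    allp=P[m&(P[...,2]>.012)&(P[...,2]<.036)]
    print("bed",len(allp),cv2.minAreaRect(allp[:,:2].astype(np.float32)*1000))
    cv2.imwrite(f"pics/{c}0c.png",cv2.resize(im[a:b,e:f],None,fx=4 if c=="scene" else 3,fy=4 if c=="scene" else 3,interpolation=cv2.INTER_CUBIC))
E
```

```text
scene blue 1851 z [0.042 0.048 0.053] rect ((562.3963623046875, 12.84735107421875), (189.68211364746094, 125.03270721435547), 86.21601104736328)
red 118 [0.6127 0.0561 0.2671] [0.6093 0.0552 0.2782] 0.28304912643175134
bed 2830 ((536.0407104492188, 48.05015563964844), (365.79315185546875, 337.4880676269531), 9.908110618591309)
top blue 1530 z [0.045 0.05  0.054] rect ((559.0025634765625, -1.967071533203125), (158.5326690673828, 120.34603118896484), 86.09358978271484)
red 77 [0.6038 0.0537 0.2748] [0.6057 0.0541 0.2787] 0.28506946529726557
bed 2009 ((577.2138671875, 67.27501678466797), (288.9925231933594, 338.6100769042969), 0.14761900901794434)
```

View pics/scene0c.png

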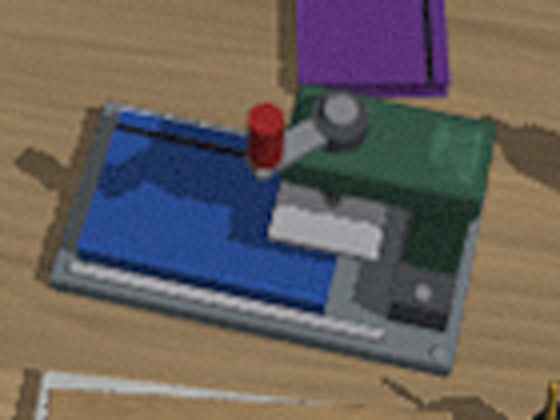

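The crop shows the blue notebook between the rails, about 50 mm short of the stop, with yaw about -3.8°. The white pad hangs under the green head, and the red grip is on the crank arm. Next is a small row planner.

```bash
cat > plan.py <<'E'
from h import *
def state():
    s=status.get_obs();q=s["tool_rot"];from scipy.spatial.transform import Rotation as R
    m=R.from_quat(q).as_matrix();return np.array(s["eef_pos"])*1000,np.arctan2(m[1,1],m[0,1]),s
def rows(pts,phis,p,f,op):
    "integer-tenth rows through world points (mm), tool-y headings"
    out=[]
    for P,F in zip(pts,phis):
        d=np.array(P)-p;x=np.array([-np.sin(f),np.cos(f),0]);y=np.array([np.cos(f),np.sin(f),0])
        r=[op]+[float(round(v,1)) for v in (d@x,d@y,-d[2])]+[float(round(f-F,3))]
        p=p+r[1]*x+r[2]*y-np.array([0,0,r[3]]);f-=r[4];out.append(r)
    return out
def line(T,F,n,op,s0=None):
    p,f,s=state();a=np.linspace(0,1,n+1)[1:];a=(1-np.cos(np.pi*a))/2 if n>5 else a
    return rows([p+(np.array(T)-p)*k for k in a],[f+(F-f)*k for k in a],p,f,op)
E
python3 -c "
from plan import *
print(line([553,-145,200],-.066,20,60))"
```

```text
[[60, -3.5, -2.9, 0.2, 0.008], [60, -10.5, -8.7, 0.8, 0.025], [60, -17.7, -13.8, 1.1, 0.04], [60, -24.8, -17.8, 1.7, 0.055], [60, -31.9, -20.5, 2.0, 0.069], [60, -39.0, -21.3, 2.3, 0.08], [60, -45.5, -20.3, 2.6, 0.089], [60, -51.1, -17.6, 2.9, 0.098], [60, -55.3, -13.1, 3.0, 0.102], [60, -57.8, -7.6, 3.1, 0.105], [60, -58.2, -1.5, 3.1, 0.105], [60, -56.7, 4.5, 3.0, 0.102], [60, -53.1, 9.7, 2.8, 0.098], [60, -47.9, 13.8, 2.6, 0.089], [60, -41.5, 15.9, 2.4, 0.081], [60, -34.2, 16.5, 2.0, 0.068], [60, -26.5, 15.1, 1.6, 0.055], [60, -18.8, 12.1, 1.2, 0.04], [60, -11.2, 7.9, 0.7, 0.025], [60, -3.7, 2.7, 0.3, 0.008]]
```

>>> servo_tool(commands=[[60, -3.5, -2.9, 0.2, 0.008], [60, -10.5, -8.7, 0.8, 0.025], [60, -17.7, -13.8, 1.1, 0.04], [60, -24.8, -17.8, 1.7, 0.055], [60, -31.9, -20.5, 2.0, 0.069], [60, -39.0, -21.3, 2.3, 0.08], [60, -45.5, -20.3, 2.6, 0.089], [60, -51.1, -17.6, 2.9, 0.098], [60, -55.3, -13.1, 3.0, 0.102], [60, -57.8, -7.6, 3.1, 0.105], [60, -58.2, -1.5, 3.1, 0.105], [60, -56.7, 4.5, 3.0, 0.102], [60, -53.1, 9.7, 2.8, 0.098], [60, -47.9, 13.8, 2.6, 0.089], [60, -41.5, 15.9, 2.4, 0.081], [60, -34.2, 16.5, 2.0, 0.068], [60, -26.5, 15.1, 1.6, 0.055], [60, -18.8, 12.1, 1.2, 0.04], [60, -11.2, 7.9, 0.7, 0.025], [60, -3.7, 2.7, 0.3, 0.008]])

```text
clock: 3.4
eef_pos: [0.5525, -0.1461, 0.1998]
tool_rot: [0.731, 0.683, -0.0, -0.0]
ft_force: [0.0, 0.5, -0.0]
grip_width: 0.06
grasp_force: 0.0
```

>>> servo_tool(commands=[[60, 0, 0, 15, 0], [60, 0, 0, 30, 0], [60, 0, 0, 40, 0], [60, 0, 0, 40, 0], [60, 0, 0, 25, 0], [60, 0, 0, 10, 0], [60, 0, 0, 3, 0], [60, 0, 0, 0, 0]])

```text
clock: 4.4
eef_pos: [0.5536, -0.1451, 0.0378]
tool_rot: [0.73, 0.684, 0.0, 0.001]
ft_force: [-0.0, 0.2, -0.0]
grip_width: 0.0602
grasp_force: 0.0
```

>>> servo_tool(commands=[[60, 6, 0, 0, 0], [60, 8, 0, 0, 0], [60, 8, 0, 0, 0], [60, 8, 0, 0, 0], [60, 8, 0, 0, 0], [60, 6, 0, 0, 0], [60, 6, 0, 0, 0], [60, 6, 0, 0, 0]])

```text
clock: 5.4
eef_pos: [0.5567, -0.0895, 0.0369]
tool_rot: [0.73, 0.683, -0.001, 0.001]
ft_force: [0.5, -2.4, 0.2]
grip_width: 0.0598
grasp_force: 1.2
```

>>> servo_tool(commands=[[60, 5, 0, 0, 0], [60, 5, 0, 0, 0], [60, 5, 0, 0, 0], [60, 5, 0, 0, 0], [60, 5, 0, 0, 0], [60, 5, 0, 0, 0], [60, 4, 0, 0, 0], [60, 3, 0, 0, 0]])

```text
clock: 6.4
eef_pos: [0.5591, -0.052, 0.0369]
tool_rot: [0.73, 0.683, -0.0, -0.0]
ft_force: [-0.1, -2.2, -0.9]
grip_width: 0.06
grasp_force: 1.1
```

>>> servo_tool(commands=[[60, 2, 0, 0, 0], [60, 1, 0, 0, 0]])

```text
clock: 6.65
eef_pos: [0.5593, -0.0492, 0.0369]
tool_rot: [0.73, 0.683, -0.0, -0.0]
ft_force: [-0.4, -2.3, -0.8]
grip_width: 0.0602
grasp_force: 1.1
```

>>> servo_tool(commands=[[60, 1, 0, 0, 0], [60, 1, 0, 0, 0]])

```text
clock: 6.9
eef_pos: [0.5594, -0.0473, 0.0369]
tool_rot: [0.73, 0.683, -0.0, -0.0]
ft_force: [0.5, -2.1, -0.1]
grip_width: 0.0598
grasp_force: 1.1
```

>>> servo_tool(commands=[[60, 1, 0, 0, 0], [60, 1, 0, 0, 0]])

```text
clock: 7.15
eef_pos: [0.5596, -0.0469, 0.0369]
tool_rot: [0.73, 0.683, -0.001, 0.001]
ft_force: [1.1, -8.5, -0.5]
grip_width: 0.0599
grasp_force: 4.2
```

>>> servo_tool(commands=[[60, 1, 0, 0, 0], [60, 1, 0, 0, 0]])

```text
clock: 7.4
eef_pos: [0.5598, -0.0469, 0.037]
tool_rot: [0.731, 0.683, -0.003, 0.003]
ft_force: [-1.0, -12.9, -0.2]
grip_width: 0.0602
grasp_force: 6.7
```

>>> servo_tool(commands=[[60, 1, 0, 0, 0], [60, 1, 0, 0, 0]])

```text
clock: 7.65
eef_pos: [0.5601, -0.0468, 0.0371]
tool_rot: [0.731, 0.683, -0.004, 0.004]
ft_force: [-0.3, -19.1, 0.1]
grip_width: 0.06
grasp_force: 9.2
```

It is home: the force rises with no further travel. Now I back off and rise clear.

>>> servo_tool(commands=[[60, -8, 0, 0, 0], [60, -15, 0, 0, 0], [60, -25, 0, 0, 0], [60, -35, 0, -5, 0], [60, -30, 0, -40, 0], [60, -20, 0, -60, 0], [60, 0, 0, -60, 0], [60, 0, 0, -60, 0], [60, 0, 0, -50, 0], [60, 0, 0, -30, 0], [60, 0, 0, -10, 0], [60, 0, 0, 0, 0]])

```text
clock: 9.15
eef_pos: [0.5511, -0.1738, 0.3508]
tool_rot: [0.73, 0.683, 0.0, -0.0]
ft_force: [0.2, -1.1, -0.4]
grip_width: 0.0603
grasp_force: 0.0
```

```bash
python3 - <<'E'
from cl import *
for c,box in (("scene",(205,310,215,355)),("top",(135,225,205,330))):
    im,d=viewer.camera(c);cv2.imwrite(f"pics/{c}1.png",im[:,:,::-1]); np.save(f"{c}1.npy",d)
    P=cloud(c,d);hsv=cv2.cvtColor(im,cv2.COLOR_RGB2HSV);m=np.zeros(d.shape,bool);a,b,e,f=box;m[a:b,e:f]=1;m&=d>0
    bl=m&(hsv[...,0]>105)&(hsv[...,0]<130)&(hsv[...,1]>130);q=P[bl];q=q[abs(q[:,2]-.049)<.006]
    print(c,"blue",len(q),cv2.minAreaRect(q[:,:2].astype(np.float32)*1000) if len(q) else "")
    rd=m&((hsv[...,0]<8)|(hsv[...,0]>172))&(hsv[...,1]>140)
    q=P[rd];q=q[q[:,2]>.2];t=q[q[:,2]>.275];print("red",len(q),np.median(q,0).round(4),len(t),t.mean(0).round(4))
    for l,z in (("grip",.253),("crank_axis",.252),("inner_end",.037),("stop",.037),("head_top",.205)):
        print(l,[(round(r["p"],2),px2w(c,r["pixel"],z=z).round(3)) for r in viewer.spot_point(c,l)[:3]])
    cv2.imwrite(f"pics/{c}1c.png",cv2.resize(im[a:b,e:f,::-1],None,fx=4,fy=4,interpolation=cv2.INTER_CUBIC))
    # pad top: bright low-saturation pixels below head
    w=m&(hsv[...,1]<45)&(hsv[...,2]>150)&(P[...,2]>.06)&(P[...,2]<.16);q=P[w];print("pad",len(q),np.percentile(q[:,2],[5,50,95]).round(3) if len(q) else "")
E
```

```text
scene blue 1448 ((565.9271240234375, 58.231048583984375), (189.480224609375, 126.2930679321289), 86.54898071289062)
red 120 [0.6148 0.0563 0.2754] 62 [0.6089 0.0551 0.2788]
grip [(0.52, array([0.614, 0.052, 0.253])), (0.43, array([0.585, 0.099, 0.253]))]
crank_axis [(0.61, array([0.566, 0.096, 0.252]))]
inner_end [(0.92, array([0.576, 0.157, 0.037])), (0.61, array([0.436, 0.115, 0.037])), (0.61, array([0.253, 0.316, 0.037]))]
stop [(0.66, array([0.575, 0.157, 0.037]))]
head_top [(0.93, array([0.563, 0.106, 0.205]))]
pad 196 [0.093 0.096 0.101]
top blue 990 ((563.7713012695312, 52.177391052246094), (175.3144073486328, 117.5567626953125), 86.9054183959961)
red 77 [0.6026 0.0532 0.2781] 56 [0.606  0.0544 0.2791]
grip [(0.58, array([0.519, 0.046, 0.253])), (0.49, array([0.597, 0.055, 0.253])), (0.31, array([0.508, 0.089, 0.253]))]
crank_axis [(0.61, array([0.566, 0.099, 0.252]))]
inner_end [(0.68, array([0.576, 0.151, 0.037])), (0.61, array([0.235, 0.301, 0.037]))]
stop [(0.91, array([0.564, 0.151, 0.037]))]
head_top [(0.97, array([0.573, 0.094, 0.205]))]
pad 10 [0.094 0.096 0.1  ]
```

View pics/scene1c.png

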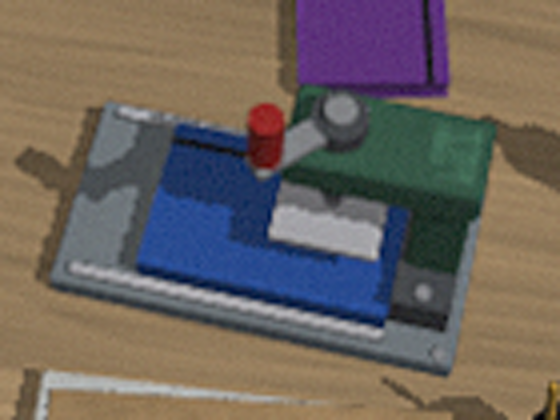

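```bash
python3 - <<'E'
from plan import *
from cl import cloud
for c in("top","scene"):
    P=cloud(c,np.load(f"{c}1.npy")).reshape(-1,3);r=np.hypot(P[:,0]-.5655,P[:,1]-.0975);print("hub z",np.percentile(P[r<.012,2],[10,50,90,100]).round(3))
print(line([607,54.5,320],-.063,12,60))
E
```

```text
hub z [0.226 0.232 0.234 0.236]
hub z [0.095 0.23  0.234 0.236]
[[60, 3.9, 0.7, 0.5, -0.0], [60, 11.6, 2.0, 1.6, -0.0], [60, 18.4, 3.3, 2.5, -0.0], [60, 24.0, 4.2, 3.2, -0.001], [60, 27.9, 4.9, 3.7, -0.0], [60, 29.9, 5.3, 4.1, -0.0], [60, 30.0, 5.3, 4.0, -0.001], [60, 27.9, 5.0, 3.7, -0.0], [60, 23.9, 4.3, 3.3, -0.0], [60, 18.4, 3.3, 2.4, -0.001], [60, 11.6, 2.0, 1.6, 0.0], [60, 3.9, 0.7, 0.5, 0.0]]
```

>>> servo_tool(commands=[[60, 3.9, 0.7, 0.5, 0], [60, 11.6, 2.0, 1.6, 0], [60, 18.4, 3.3, 2.5, 0], [60, 24.0, 4.2, 3.2, 0], [60, 27.9, 4.9, 3.7, 0], [60, 29.9, 5.3, 4.1, 0], [60, 30.0, 5.3, 4.0, 0], [60, 27.9, 5.0, 3.7, 0], [60, 23.9, 4.3, 3.3, 0], [60, 18.4, 3.3, 2.4, 0], [60, 11.6, 2.0, 1.6, 0], [60, 3.9, 0.7, 0.5, 0], [60, 0, 0, 0, 0]])

```text
clock: 11.38
eef_pos: [0.6072, 0.0542, 0.3201]
tool_rot: [0.73, 0.683, -0.0, 0.0]
ft_force: [-0.3, -0.6, 0.0]
grip_width: 0.06
grasp_force: 0.0
```

>>> servo_tool(commands=[[60, 0, 0, 8, 0], [60, 0, 0, 16, 0], [60, 0, 0, 20, 0], [60, 0, 0, 18, 0], [60, 0, 0, 8, 0], [60, 0, 0, 4, 0], [60, 0, 0, 0, 0]])

```text
clock: 12.25
eef_pos: [0.6073, 0.0542, 0.2463]
tool_rot: [0.73, 0.683, 0.0, 0.0]
ft_force: [-0.3, -0.2, 0.1]
grip_width: 0.06
grasp_force: 0.0
```

>>> servo_tool(commands=[[40, 0, 0, 0, 0], [30, 0, 0, 0, 0], [15, 0, 0, 0, 0], [15, 0, 0, 0, 0], [15, 0, 0, 0, 0], [15, 0, 0, 0, 0]])

```text
clock: 13.0
eef_pos: [0.6076, 0.0544, 0.2468]
tool_rot: [0.73, 0.683, 0.001, 0.0]
ft_force: [0.1, 1.0, 4.4]
grip_width: 0.023
grasp_force: 58.7
```

```bash
python3 - <<'E'
from plan import *
p,f,s=state();print(p,f,s["grip_width"],s["ft_force"])
np.save("start.npy",np.r_[p,f])
E
```

```text
[607.57886999  54.44024058 246.78480213] -0.06599546892112602 0.02300386201063293 [0.10237325 1.0392507  4.37091161]
```

```bash
cat > circ.py <<'E'
import sys,json,os
from plan import *
# usage: circ.py n step  -> rows; keeps the commanded pose in cmd.json
n,st=int(sys.argv[1]),float(sys.argv[2])
c=json.load(open("cmd.json")) if os.path.exists("cmd.json") else dict(p=[607.1,54.2,246.5],a=float(np.arctan2(54.2-97.5,607.1-565.7)),C=[565.7,97.5],r=60.,f=-.066)
C=np.array(c["C"]);p=np.array(c["p"]);pm,fm,s=state()
am=np.arctan2(*(pm[:2]-C)[::-1]);F=np.array(s["ft_force"]);e=np.array([np.cos(am),np.sin(am)]);tg=np.array([e[1],-e[0]])
print("t",s["clock"],"crank meas",round((-.063-am)%(2*np.pi),3),"r",np.hypot(*(pm[:2]-C)).round(1),"Frad",(F[:2]@e).round(1),"Ftan",(F[:2]@tg).round(2),"pos",pm.round(1),"cmd crank",round(-.063-c["a"],2))
open("log.txt","a").write(json.dumps([s["clock"],-.063-c["a"],*map(float,pm),*map(float,F)])+"\n")
a=c["a"]-st*np.arange(1,n+1)
R=rows([[*(C+c["r"]*np.array([np.cos(k),np.sin(k)])),p[2]] for k in a],[c["f"]]*n,p,c["f"],15)
for r in R:
    f=c["f"];p=p+r[1]*np.array([-np.sin(f),np.cos(f),0])+r[2]*np.array([np.cos(f),np.sin(f),0])-np.array([0,0,r[3]])
if n: c.update(p=list(p),a=float(a[-1]))
json.dump(c,open("cmd.json","w"))
print(json.dumps([[int(r[0]),r[1],r[2],0,0] for r in R]))
E
python3 circ.py 20 .08
```

```text
t 13.0 crank meas 0.736 r 60.1 Frad -0.7 Ftan -0.8 pos [607.6  54.4 246.8] cmd crank 0.74
[[15, -3.5, -3.3, 0, 0], [15, -3.1, -3.7, 0, 0], [15, -2.8, -3.8, 0, 0], [15, -2.5, -4.1, 0, 0], [15, -2.2, -4.3, 0, 0], [15, -1.8, -4.4, 0, 0], [15, -1.5, -4.6, 0, 0], [15, -1.1, -4.7, 0, 0], [15, -0.7, -4.7, 0, 0], [15, -0.3, -4.8, 0, 0], [15, 0.1, -4.8, 0, 0], [15, 0.4, -4.8, 0, 0], [15, 0.8, -4.7, 0, 0], [15, 1.2, -4.7, 0, 0], [15, 1.6, -4.5, 0, 0], [15, 1.9, -4.4, 0, 0], [15, 2.2, -4.3, 0, 0], [15, 2.6, -4.0, 0, 0], [15, 2.9, -3.8, 0, 0], [15, 3.2, -3.6, 0, 0]]
```

>>> servo_tool(commands=[[15, -3.5, -3.3, 0, 0], [15, -3.1, -3.7, 0, 0], [15, -2.8, -3.8, 0, 0], [15, -2.5, -4.1, 0, 0], [15, -2.2, -4.3, 0, 0], [15, -1.8, -4.4, 0, 0], [15, -1.5, -4.6, 0, 0], [15, -1.1, -4.7, 0, 0], [15, -0.7, -4.7, 0, 0], [15, -0.3, -4.8, 0, 0], [15, 0.1, -4.8, 0, 0], [15, 0.4, -4.8, 0, 0], [15, 0.8, -4.7, 0, 0], [15, 1.2, -4.7, 0, 0], [15, 1.6, -4.5, 0, 0], [15, 1.9, -4.4, 0, 0], [15, 2.2, -4.3, 0, 0], [15, 2.6, -4.0, 0, 0], [15, 2.9, -3.8, 0, 0], [15, 3.2, -3.6, 0, 0]])

```text
clock: 15.5
eef_pos: [0.5243, 0.0566, 0.2468]
tool_rot: [0.73, 0.683, 0.002, 0.003]
ft_force: [8.0, -2.7, 0.2]
grip_width: 0.0225
grasp_force: 58.7
```

```bash
python3 circ.py 20 .08
```

```text
t 15.5 crank meas 2.299 r 58.2 Frad -3.8 Ftan -7.51 pos [524.3  56.6 246.8] cmd crank 2.34
[[15, 3.5, -3.3, 0, 0], [15, 3.8, -3.0, 0, 0], [15, 3.9, -2.7, 0, 0], [15, 4.2, -2.4, 0, 0], [15, 4.3, -2.0, 0, 0], [15, 4.5, -1.7, 0, 0], [15, 4.6, -1.3, 0, 0], [15, 4.7, -1.0, 0, 0], [15, 4.8, -0.6, 0, 0], [15, 4.8, -0.2, 0, 0], [15, 4.8, 0.2, 0, 0], [15, 4.7, 0.6, 0, 0], [15, 4.8, 1.0, 0, 0], [15, 4.6, 1.3, 0, 0], [15, 4.5, 1.7, 0, 0], [15, 4.3, 2.0, 0, 0], [15, 4.2, 2.4, 0, 0], [15, 3.9, 2.7, 0, 0], [15, 3.7, 3.0, 0, 0], [15, 3.5, 3.3, 0, 0]]
```

Works well: 7.5 N tangential, with the center within about 2 mm.

>>> servo_tool(commands=[[15, 3.5, -3.3, 0, 0], [15, 3.8, -3.0, 0, 0], [15, 3.9, -2.7, 0, 0], [15, 4.2, -2.4, 0, 0], [15, 4.3, -2.0, 0, 0], [15, 4.5, -1.7, 0, 0], [15, 4.6, -1.3, 0, 0], [15, 4.7, -1.0, 0, 0], [15, 4.8, -0.6, 0, 0], [15, 4.8, -0.2, 0, 0], [15, 4.8, 0.2, 0, 0], [15, 4.7, 0.6, 0, 0], [15, 4.8, 1.0, 0, 0], [15, 4.6, 1.3, 0, 0], [15, 4.5, 1.7, 0, 0], [15, 4.3, 2.0, 0, 0], [15, 4.2, 2.4, 0, 0], [15, 3.9, 2.7, 0, 0], [15, 3.7, 3.0, 0, 0], [15, 3.5, 3.3, 0, 0]])

```text
clock: 18.0
eef_pos: [0.5251, 0.1415, 0.2467]
tool_rot: [0.73, 0.683, -0.002, 0.0]
ft_force: [-6.3, -6.3, 9.5]
grip_width: 0.0227
grasp_force: 59.6
```

```bash
python3 circ.py 20 .08
```

```text
t 18.0 crank meas 3.904 r 59.9 Frad -0.4 Ftan -8.9 pos [525.1 141.5 246.7] cmd crank 3.94
[[15, 3.2, 3.6, 0, 0], [15, 2.9, 3.8, 0, 0], [15, 2.6, 4.1, 0, 0], [15, 2.3, 4.2, 0, 0], [15, 1.9, 4.4, 0, 0], [15, 1.6, 4.5, 0, 0], [15, 1.2, 4.7, 0, 0], [15, 0.8, 4.7, 0, 0], [15, 0.4, 4.8, 0, 0], [15, 0.0, 4.8, 0, 0], [15, -0.3, 4.8, 0, 0], [15, -0.7, 4.7, 0, 0], [15, -1.1, 4.7, 0, 0], [15, -1.5, 4.6, 0, 0], [15, -1.8, 4.4, 0, 0], [15, -2.1, 4.3, 0, 0], [15, -2.5, 4.1, 0, 0], [15, -2.9, 3.9, 0, 0], [15, -3.1, 3.6, 0, 0], [15, -3.4, 3.4, 0, 0]]
```

>>> servo_tool(commands=[[15, 3.2, 3.6, 0, 0], [15, 2.9, 3.8, 0, 0], [15, 2.6, 4.1, 0, 0], [15, 2.3, 4.2, 0, 0], [15, 1.9, 4.4, 0, 0], [15, 1.6, 4.5, 0, 0], [15, 1.2, 4.7, 0, 0], [15, 0.8, 4.7, 0, 0], [15, 0.4, 4.8, 0, 0], [15, 0.0, 4.8, 0, 0], [15, -0.3, 4.8, 0, 0], [15, -0.7, 4.7, 0, 0], [15, -1.1, 4.7, 0, 0], [15, -1.5, 4.6, 0, 0], [15, -1.8, 4.4, 0, 0], [15, -2.1, 4.3, 0, 0], [15, -2.5, 4.1, 0, 0], [15, -2.9, 3.9, 0, 0], [15, -3.1, 3.6, 0, 0], [15, -3.4, 3.4, 0, 0]])

```text
clock: 20.5
eef_pos: [0.6118, 0.1387, 0.2468]
tool_rot: [0.729, 0.684, 0.002, -0.003]
ft_force: [-2.3, 8.1, 5.1]
grip_width: 0.0226
grasp_force: 59.3
```

```bash
python3 circ.py 10 .08
python3 - <<'E'
# fit centre with r=60 from log
import json,numpy as np
from scipy.optimize import least_squares as ls
L=np.array([json.loads(l) for l in open("log.txt")])[:,2:4]
print(ls(lambda c:np.hypot(*(L-c).T)-60,[565.7,97.5]).x)
# pad height from scene picture before cranking
from cl import *
im=cv2.imread("pics/scene1.png");P=cloud("scene",np.load("scene1.npy"))
for r in range(252,274,2): print(r,[(int(P[r,c,2]*1000),int(im[r,c].min())) for c in (287,292,297,302,307)])
E
```

```text
t 20.5 crank meas 5.492 r 61.8 Frad 3.7 Ftan -7.6 pos [611.8 138.7 246.8] cmd crank 5.54
[[15, -3.7, 3.1, 0, 0], [15, -3.9, 2.8, 0, 0], [15, -4.1, 2.5, 0, 0], [15, -4.3, 2.1, 0, 0], [15, -4.4, 1.8, 0, 0], [15, -4.6, 1.4, 0, 0], [15, -4.7, 1.1, 0, 0], [15, -4.8, 0.6, 0, 0], [15, -4.7, 0.3, 0, 0], [15, -4.8, -0.1, 0, 0]]
[567.05963332  98.6848223 ]
252 [(92, 109), (170, 93), (175, 25), (184, 28), (187, 35)]
254 [(96, 101), (97, 105), (136, 49), (172, 83), (179, 27)]
256 [(97, 136), (101, 105), (101, 77), (94, 105), (96, 115)]
258 [(89, 160), (93, 148), (95, 142), (94, 104), (95, 105)]
260 [(93, 166), (100, 159), (94, 162), (96, 154), (100, 118)]
262 [(93, 160), (97, 158), (99, 164), (96, 159), (95, 164)]
264 [(97, 150), (96, 170), (95, 162), (97, 162), (98, 163)]
266 [(89, 50), (97, 103), (99, 157), (94, 162), (99, 165)]
268 [(52, 12), (42, 12), (94, 50), (97, 128), (96, 165)]
270 [(46, 39), (48, 48), (48, 39), (45, 31), (91, 66)]
272 [(50, 37), (44, 36), (46, 44), (50, 41), (46, 39)]
```

>>> servo_tool(commands=[[15, -3.7, 3.1, 0, 0], [15, -3.9, 2.8, 0, 0], [15, -4.1, 2.5, 0, 0], [15, -4.3, 2.1, 0, 0], [15, -4.4, 1.8, 0, 0], [15, -4.6, 1.4, 0, 0], [15, -4.7, 1.1, 0, 0], [15, -4.8, 0.6, 0, 0], [15, -4.7, 0.3, 0, 0], [15, -4.8, -0.1, 0, 0]])

```text
clock: 21.75
eef_pos: [0.6268, 0.0934, 0.2468]
tool_rot: [0.729, 0.684, 0.003, -0.001]
ft_force: [4.9, 7.5, 2.1]
grip_width: 0.023
grasp_force: 59.1
```

```bash
python3 - <<'E'
import json
c=json.load(open("cmd.json"));import numpy as np
c["C"]=[566.9,98.5];a=np.arctan2(c["p"][1]-98.5,c["p"][0]-566.9);c["a"]=float(a-2*np.pi*round((a-c["a"])/2/np.pi));json.dump(c,open("cmd.json","w"))
E
python3 circ.py 20 .08
```

```text
t 21.75 crank meas 0.022 r 60.1 Frad 4.3 Ftan -7.9 pos [626.8  93.4 246.8] cmd crank 6.36
[[15, -4.8, 0.5, 0, 0], [15, -4.8, -0.9, 0, 0], [15, -4.6, -1.3, 0, 0], [15, -4.5, -1.7, 0, 0], [15, -4.3, -2.0, 0, 0], [15, -4.2, -2.4, 0, 0], [15, -4.0, -2.7, 0, 0], [15, -3.7, -3.0, 0, 0], [15, -3.5, -3.3, 0, 0], [15, -3.2, -3.6, 0, 0], [15, -2.9, -3.8, 0, 0], [15, -2.6, -4.0, 0, 0], [15, -2.3, -4.3, 0, 0], [15, -1.9, -4.3, 0, 0], [15, -1.6, -4.6, 0, 0], [15, -1.2, -4.6, 0, 0], [15, -0.8, -4.8, 0, 0], [15, -0.5, -4.7, 0, 0], [15, -0.0, -4.8, 0, 0], [15, 0.3, -4.8, 0, 0]]
```

>>> servo_tool(commands=[[15, -4.8, 0.5, 0, 0], [15, -4.8, -0.9, 0, 0], [15, -4.6, -1.3, 0, 0], [15, -4.5, -1.7, 0, 0], [15, -4.3, -2.0, 0, 0], [15, -4.2, -2.4, 0, 0], [15, -4.0, -2.7, 0, 0], [15, -3.7, -3.0, 0, 0], [15, -3.5, -3.3, 0, 0], [15, -3.2, -3.6, 0, 0], [15, -2.9, -3.8, 0, 0], [15, -2.6, -4.0, 0, 0], [15, -2.3, -4.3, 0, 0], [15, -1.9, -4.3, 0, 0], [15, -1.6, -4.6, 0, 0], [15, -1.2, -4.6, 0, 0], [15, -0.8, -4.8, 0, 0], [15, -0.5, -4.7, 0, 0], [15, 0, -4.8, 0, 0], [15, 0.3, -4.8, 0, 0]])

```text
clock: 24.25
eef_pos: [0.5596, 0.0392, 0.2468]
tool_rot: [0.73, 0.683, 0.002, 0.003]
ft_force: [7.8, -0.8, 1.3]
grip_width: 0.0227
grasp_force: 59.1
```

```bash
python3 circ.py 20 .08
```

```text
t 24.25 crank meas 1.63 r 59.7 Frad -0.1 Ftan -7.84 pos [559.6  39.2 246.8] cmd crank 7.96
[[15, 0.7, -4.8, 0, 0], [15, 1.1, -4.6, 0, 0], [15, 1.4, -4.6, 0, 0], [15, 1.8, -4.5, 0, 0], [15, 2.2, -4.2, 0, 0], [15, 2.5, -4.1, 0, 0], [15, 2.8, -3.9, 0, 0], [15, 3.1, -3.7, 0, 0], [15, 3.4, -3.4, 0, 0], [15, 3.7, -3.1, 0, 0], [15, 3.9, -2.8, 0, 0], [15, 4.1, -2.5, 0, 0], [15, 4.3, -2.1, 0, 0], [15, 4.4, -1.8, 0, 0], [15, 4.6, -1.5, 0, 0], [15, 4.7, -1.0, 0, 0], [15, 4.7, -0.7, 0, 0], [15, 4.8, -0.3, 0, 0], [15, 4.8, 0.1, 0, 0], [15, 4.8, 0.4, 0, 0]]
```

>>> servo_tool(commands=[[15, 0.7, -4.8, 0, 0], [15, 1.1, -4.6, 0, 0], [15, 1.4, -4.6, 0, 0], [15, 1.8, -4.5, 0, 0]])

```text
clock: 24.75
eef_pos: [0.5413, 0.0445, 0.2468]
tool_rot: [0.73, 0.683, 0.001, 0.003]
ft_force: [7.4, -3.6, 0.9]
grip_width: 0.0228
grasp_force: 59.1
```

>>> servo_tool(commands=[[15, 2.2, -4.2, 0, 0], [15, 2.5, -4.1, 0, 0], [15, 2.8, -3.9, 0, 0], [15, 3.1, -3.7, 0, 0]])

```text
clock: 25.25
eef_pos: [0.5255, 0.0554, 0.2467]
tool_rot: [0.731, 0.683, 0.0, 0.003]
ft_force: [5.0, -6.1, 2.5]
grip_width: 0.0228
grasp_force: 59.2
```

>>> servo_tool(commands=[[15, 3.4, -3.4, 0, 0], [15, 3.7, -3.1, 0, 0], [15, 3.9, -2.8, 0, 0], [15, 4.1, -2.5, 0, 0]])

```text
clock: 25.75
eef_pos: [0.514, 0.0707, 0.2467]
tool_rot: [0.731, 0.683, -0.001, 0.003]
ft_force: [2.9, -7.6, 3.6]
grip_width: 0.0229
grasp_force: 59.2
```

>>> servo_tool(commands=[[15, 4.3, -2.1, 0, 0], [15, 4.4, -1.8, 0, 0], [15, 4.6, -1.5, 0, 0], [15, 4.7, -1.0, 0, 0]])

```text
clock: 26.25
eef_pos: [0.5079, 0.0889, 0.2467]
tool_rot: [0.731, 0.683, -0.001, 0.003]
ft_force: [0.4, -8.6, 5.5]
grip_width: 0.0226
grasp_force: 59.4
```

>>> servo_tool(commands=[[15, 4.7, -0.7, 0, 0], [15, 4.8, -0.3, 0, 0], [15, 4.8, 0.1, 0, 0], [15, 4.8, 0.4, 0, 0]])

```text
clock: 26.75
eef_pos: [0.5078, 0.1081, 0.2467]
tool_rot: [0.731, 0.683, -0.002, 0.002]
ft_force: [-1.6, -8.7, 6.1]
grip_width: 0.0225
grasp_force: 59.6
```

```bash
python3 circ.py 20 .08
```

```text
t 26.75 crank meas 3.239 r 59.9 Frad 0.2 Ftan -8.83 pos [507.8 108.1 246.7] cmd crank 9.56
[[15, 4.7, 0.9, 0, 0], [15, 4.6, 1.2, 0, 0], [15, 4.6, 1.6, 0, 0], [15, 4.4, 1.9, 0, 0], [15, 4.2, 2.3, 0, 0], [15, 4.0, 2.6, 0, 0], [15, 3.8, 2.9, 0, 0], [15, 3.6, 3.2, 0, 0], [15, 3.3, 3.5, 0, 0], [15, 3.0, 3.8, 0, 0], [15, 2.6, 3.9, 0, 0], [15, 2.4, 4.2, 0, 0], [15, 2.0, 4.4, 0, 0], [15, 1.7, 4.5, 0, 0], [15, 1.3, 4.6, 0, 0], [15, 0.9, 4.7, 0, 0], [15, 0.6, 4.8, 0, 0], [15, 0.2, 4.8, 0, 0], [15, -0.3, 4.8, 0, 0], [15, -0.6, 4.7, 0, 0]]
```

>>> servo_tool(commands=[[15, 4.7, 0.9, 0, 0], [15, 4.6, 1.2, 0, 0], [15, 4.6, 1.6, 0, 0], [15, 4.4, 1.9, 0, 0]])

```text
clock: 27.25
eef_pos: [0.5138, 0.1263, 0.2467]
tool_rot: [0.731, 0.683, -0.002, 0.001]
ft_force: [-4.6, -6.6, 8.0]
grip_width: 0.0223
grasp_force: 59.7
```

>>> servo_tool(commands=[[15, 4.2, 2.3, 0, 0], [15, 4.0, 2.6, 0, 0], [15, 3.8, 2.9, 0, 0], [15, 3.6, 3.2, 0, 0]])

```text
clock: 27.75
eef_pos: [0.5252, 0.1417, 0.2467]
tool_rot: [0.73, 0.683, -0.002, 0.0]
ft_force: [-6.8, -5.6, 8.5]
grip_width: 0.0226
grasp_force: 59.8
```

>>> servo_tool(commands=[[15, 3.3, 3.5, 0, 0], [15, 3.0, 3.8, 0, 0], [15, 2.6, 3.9, 0, 0]])

```text
clock: 28.12
eef_pos: [0.5358, 0.1499, 0.2467]
tool_rot: [0.73, 0.683, -0.003, -0.001]
ft_force: [-9.7, -5.1, 9.4]
grip_width: 0.0227
grasp_force: 60.0
```

>>> servo_tool(commands=[[15, 2.4, 4.2, 0, 0], [15, 2.0, 4.4, 0, 0], [15, 1.7, 4.5, 0, 0]])

```text
clock: 28.5
eef_pos: [0.5488, 0.1559, 0.2467]
tool_rot: [0.73, 0.683, -0.003, -0.002]
ft_force: [-10.2, -2.4, 9.9]
grip_width: 0.0227
grasp_force: 60.1
```

>>> servo_tool(commands=[[15, 1.3, 4.6, 0, 0], [15, 0.9, 4.7, 0, 0], [15, 0.6, 4.8, 0, 0]])

```text
clock: 28.88
eef_pos: [0.5628, 0.1586, 0.2467]
tool_rot: [0.73, 0.684, -0.003, -0.002]
ft_force: [-11.5, -1.1, 11.1]
grip_width: 0.0228
grasp_force: 60.1
```

>>> servo_tool(commands=[[15, 0.2, 4.8, 0, 0], [15, -0.3, 4.8, 0, 0], [15, -0.6, 4.7, 0, 0]])

```text
clock: 29.25
eef_pos: [0.5769, 0.1579, 0.2467]
tool_rot: [0.73, 0.684, -0.002, -0.003]
ft_force: [-12.4, 2.8, 9.4]
grip_width: 0.023
grasp_force: 60.1
```

```bash
python3 circ.py 9 .08
```

```text
t 29.25 crank meas 4.816 r 60.2 Frad 0.7 Ftan -12.7 pos [576.9 157.9 246.7] cmd crank 11.16
[[15, -0.9, 4.7, 0, 0], [15, -1.4, 4.6, 0, 0], [15, -1.7, 4.5, 0, 0], [15, -2.1, 4.3, 0, 0], [15, -2.4, 4.2, 0, 0], [15, -2.7, 3.9, 0, 0], [15, -3.0, 3.8, 0, 0], [15, -3.4, 3.4, 0, 0], [15, -3.5, 3.2, 0, 0]]
```

>>> servo_tool(commands=[[15, -0.9, 4.7, 0, 0], [15, -1.4, 4.6, 0, 0], [15, -1.7, 4.5, 0, 0], [15, -2.1, 4.3, 0, 0], [15, -2.4, 4.2, 0, 0], [15, -2.7, 3.9, 0, 0]])

```text
clock: 30.0
eef_pos: [0.6025, 0.1471, 0.2467]
tool_rot: [0.729, 0.684, -0.001, -0.004]
ft_force: [-10.7, 7.8, 8.3]
grip_width: 0.0227
grasp_force: 60.0
```

>>> servo_tool(commands=[[15, -3.0, 3.8, 0, 0], [15, -3.4, 3.4, 0, 0], [15, -3.5, 3.2, 0, 0]])

```text
clock: 30.38
eef_pos: [0.6128, 0.1376, 0.2468]
tool_rot: [0.729, 0.685, 0.001, -0.005]
ft_force: [-8.6, 10.2, 8.3]
grip_width: 0.023
grasp_force: 60.0
```

```bash
python3 circ.py 0 .08; python3 - <<'E'
from cl import *
im,d=viewer.camera("scene");cv2.imwrite("pics/scene2c.png",cv2.resize(im[205:310,215:355,::-1],None,fx=4,fy=4));P=cloud("scene",d)
hsv=cv2.cvtColor(im,cv2.COLOR_RGB2HSV);w=(hsv[...,1]<45)&(hsv[...,2]>140)&(P[...,2]>.05)&(P[...,2]<.12);w[:205]=0;w[310:]=0;w[:,:215]=0;w[:,355:]=0
print(w.sum(),np.percentile(P[w][:,2],[10,50,90]))
E
```

```text
t 30.375 crank meas 5.514 r 60.3 Frad 0.1 Ftan -13.34 pos [612.8 137.6 246.8] cmd crank 11.88
[]
239 [0.05561823 0.05826089 0.06154368]
```

>>> servo_tool(commands=[[15, 2.7, -2.6, 0, 0], [15, 0, 0, 0, 0]])

```text
clock: 30.68
eef_pos: [0.6132, 0.1371, 0.2467]
tool_rot: [0.73, 0.684, 0.001, -0.0]
ft_force: [-1.3, 2.0, 5.5]
grip_width: 0.0226
grasp_force: 59.5
```

>>> servo_tool(commands=[[40, 0, 0, 0, 0], [60, 0, 0, 0, 0], [60, 0, 0, 0, 0], [60, 0, 0, 0, 0]])

```text
clock: 31.18
eef_pos: [0.6134, 0.1362, 0.2457]
tool_rot: [0.73, 0.683, -0.0, -0.0]
ft_force: [0.1, -0.2, -0.1]
grip_width: 0.0602
grasp_force: 0.0
```

>>> servo_tool(commands=[[60, 0, 0, -8, 0], [60, 0, 0, -20, 0], [60, 0, 0, -35, 0], [60, 0, 0, -35, 0], [60, -30, 0, -20, 0], [60, -50, 0, 0, 0], [60, -60, 0, 0, 0], [60, -60, 0, 0, 0], [60, -50, 0, 0, 0], [60, -20, 0, 0, 0], [60, 0, 0, 0, 0]])

```text
clock: 32.55
eef_pos: [0.5956, -0.1339, 0.3643]
tool_rot: [0.731, 0.683, 0.0, -0.0]
ft_force: [0.5, 0.3, -0.0]
grip_width: 0.0601
grasp_force: 0.0
```

```bash
python3 - <<'E'
from cl import *
im,d=viewer.camera("scene");cv2.imwrite("pics/scene3.png",im[:,:,::-1]);P=cloud("scene",d)
hsv=cv2.cvtColor(im,cv2.COLOR_RGB2HSV);rd=((hsv[...,0]<8)|(hsv[...,0]>172))&(hsv[...,1]>140)&(P[...,2]>.275)&(P[...,2]<.29)&(P[...,0]>.45)&(P[...,0]<.7)
q=P[rd];print(q.mean(0),len(q))
E
```

```text
[0.61531675 0.13704513 0.27880686] 61
```

View pics/scene3.png

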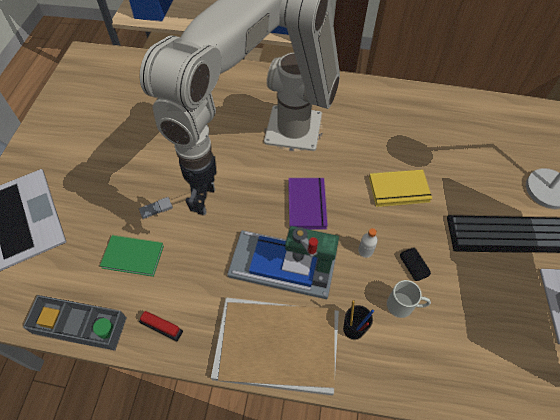

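The picture shows the pad down on the blue notebook (295,262), the grip at (312,245) where I left it, the gripper clear, and the bystanders unmoved. I'm handing in.

```bash
python3 -c "
from workcell import bot
print(bot.job_done())"
```

```text
the job is handed in; nothing more can be done
None
```

I pushed the blue notebook home against the stop, cranked in one grip to about a quarter turn past first touch (touch placed to within about 0.1 rad from grip force), let go with the other things left where they were, and handed in at about 33 s of the 72 s; no verdict was shown.

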